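# Dress the bakery counter display

## Robot

A 6-joint arm with a two-finger parallel gripper is mounted at the origin on the work surface. World frame = base frame: x ahead of the robot, y to its left, z up, the work surface at z = 0. Lengths are in m, angles in degrees, forces in N, time in s.
With the tool pointing down it reaches from about 0.35 to 0.875 m from the base axis. Payload 4.2 kg.
Tool frame: the origin (TCP) lies midway between the tips of the shut fingers; the grasp point (between the pads) lies 19 mm behind it; z points along the fingers, y is the direction in which the jaws open and shut (so a half turn about z gives the same grasp; the last joint's range is limited). The gripper opens to 87 mm and grips with 3 to 60 N. Pads are 19 mm wide; open, the fingers measure 117 mm over their backs; the gripper's body (75 mm by 190 mm) begins 51 mm behind the grasp point.
Start: joints at [-49.985, 22.042, 0.453, 0, -68.411, -14.817], TCP at [0.266, -0.565, 0.223] pointing down, gripper open.
Joint ranges: [-179.83, 179.83], [-69.29, 118.12], [-61.27, 80.66], [-181.25, 117.63], [-171.15, -9.14], [-177.46, 177.46]. Speed limits (degrees/s): [159.86, 159.86, 180, 180, 180, 180].

## Interface

Orientations are given as a 3x3 rotation matrix whose columns are the frame's x, y, z axes.
In Python, from station import r gives the robot as it stands.
- The arm moves only by the tool carry_out, never from a script. Its argument "steps" is a list of rows, each a list of 2 entries, a list of its own where there are three numbers: the shift along the tool's x, y, z in cm, then the turn about the tool's z in degrees. In form: [[[x, y, z], twist], ...]. A call has 1 to 20 rows; each row is the pose to reach, as a shift and turn from the pose measured when the call began, along the tool's axes at that moment; what a row does not reach only later rows make up. A row lasts 1/10 s, in which the tool goes at most 50 mm and 8.59 degrees, less where a joint would pass 70% of its speed; a pose out of reach is approached as far as the arm can. A call with a gripper value outside its range is refused whole. "gripper" is the gripper's target within -1 to 1 (fully open at 1, half-way at 0, shut at -1), set as the call begins (left out, the last holds). The fingers move at their own pace and stop on an object; the grip force is fixed at half the most. Time passes only in rows, so rows that repeat a pose let the fingers close. It gives the time, the measured TCP pose, the force and the opening at its end, in the units of the state.
- r.sense(): the state, without advancing time (a new reading comes with each control period).
- r.capture(name): name is "scene" or "side" or "wrist"; returns the picture (480x640x3 uint8, red, green, blue); there is no depth.
- r.calibration(name): a dict with "camera_matrix" (3x3 intrinsics, pixels), "world_from_camera" (4x4, takes a point from camera to world coordinates). Camera axes: x right, y up, looking along -z (the intrinsics and any distortion apply to the point x, -y, -z); pixel columns grow to the right and rows downward; lengths in m; the calibration is good to about 2 mm. A picture is of the moment at which its call begins: read the wrist's pose just before it. calibration takes no time and is no camera call; for the wrist camera it gives the pose at the moment of the call.
- r.finish_job(): hands the job in, once; it reports no verdict.
Trained networks look in the newest picture that a camera, given by its name, has taken for a name from the list of things; names that differ only in an ending like _2 or _b are one class to them, and where a whole thing is asked for, a point or a joint stands for the part that bears it (a point fixed in the world has none). Each returns a list of dicts, best first, with "confidence" (0 to 1); they miss things now and then, are a little off and sometimes report something else, mostly with a low value. They report only what shows in the picture. A call takes as long as a camera call. They do not tell look-alikes from the thing itself.
- r.cut_out(camera, target): "pixels" (480x640 bool, what is visible of it).
- r.place_of(camera, target): "centre" ([x, y, z] in m, in world coordinates, good to about 4 mm: a listed point, or the origin of a listed thing).
The state is a dict: "time_s": time; "joints": joint angles; "joint_velocities": joint speeds; "effort": joint torques, N m; "tcp_pos": TCP position; "ee_rot": TCP orientation; "wrist_force": force on the tool from outside, world axes, zero at the start; "moment": the same for the moment, N m; "gripper_width": opening from 0.0 (shut) to 1.0 (fully open).
Only numpy, scipy, OpenCV 4.12 (cv2) and the standard library are available. Lean on these libraries where they do the work, as an engineer would, in place of code of your own. Each camera call takes 0.05 s, during which the arm holds its last target. There are 200 camera calls.

## Task

Lay out the display on the oak board: stand the blue tea tin on the middle cork spot with its long sides running along the board, the red-lidded jam jar on the spot between it and the white price stand, and the yellow-lidded honey jar on the spot between it and the black price stand. When these three stand in their row, set the small copper sweets tin in the middle of the tea tin's lid. Everything stands upright, centred on its place; leave the green-lidded jar and the counter bell where they are.

Things in the scene. Friction and masses are not known exactly. Their poses are not given: they have to be found in the camera images.
- board: Fixed oak display board lying on the counter, 400 mm long (its y axis), 90 mm wide (x), top face 14 mm above its origin, which is the centre of its underside. Three cork spots, diameter 64 mm, flush with its top face, lie on its long centre line at y = -85, 0 and +85 mm. A price stand is fixed on each end.
- white_stand: White price stand with a white card, fixed on one end of the board, 170 mm from its centre on the long centre line (either end, it varies): base 44 x 44 x 14 mm, card 40 mm wide, its top 52 mm above the stand's underside. Origin: centre of its underside, on the board's top face, 85 mm from the centre of the nearest cork spot.
- black_stand: Black price stand with a black card, fixed on the other end of the board; sizes and origin as for the white stand.
- tea_tin: Blue rectangular tea tin with a darker flat lid, upright, 48 mm (its x axis) x 64 mm (its y axis) x 70 mm tall, about 0.22 kg. Origin: centre of its underside, z up. Starts with its y axis within 0.5 rad of world y.
- jam_jar: Screw-top glass jar, upright, diameter 54 mm, 78 mm tall (lid: diameter 53 mm, top 15 mm), about 0.3 kg. Origin: centre of its underside, z up. Dark red jam, red lid.
- honey_jar: Screw-top glass jar, upright, diameter 54 mm, 78 mm tall (lid: diameter 53 mm, top 15 mm), about 0.3 kg. Origin: centre of its underside, z up. Amber honey, yellow lid.
- sweets_tin: Small round copper tin with a white dot on its lid, diameter 41 mm, 30 mm tall, about 0.08 kg. Origin: centre of its underside, z up.
- green_jar: Screw-top glass jar, upright, diameter 54 mm, 78 mm tall (lid: diameter 53 mm, top 15 mm), about 0.3 kg. Origin: centre of its underside, z up. Olive-green spread, green lid. Not needed: leave it where it is.
- bell: Loose counter bell, black base of diameter 68 mm, steel dome, 49 mm tall, about 0.25 kg. Origin: centre of its underside. Not needed: leave it where it is.
Things that resemble listed ones, but are neither listed nor needed, are in the scene too. Of the things that look like the jam_jar, the middle-sized one is meant.

How it is judged:
By the outcome, as a careful person would: the job done as asked, in the order asked, and still so for the second after the job is handed in, with the robot touching nothing.
It also fails if it takes over 112 s, if anything falls off the work surface, if the arm or the gripper's body presses on something with over 40 N, if the wrist force passes 120 N, or if a joint passes its speed limit or range.

## Working session

There is one attempt and no reset: what is moved stays moved. The work goes in short steps, Python scripts to look and compute and a tool call to move; the robot and the scene stay as the last step left them, time stands still between calls to the robot, and variables do not carry over. Pictures are saved under pics/ and viewed, about 12 in all and at most 16, crops included, and the job is handed in when it is done.

Besides the shell and the picture viewer there is one more tool, called after "Call:" in YAML: its name, and indented under it one key for each argument. carry_out: Moves the arm, as the interface text tells. Its arguments: {"type":"object","properties":{"steps":{"type":"array","items":{"type":"array"}},"gripper":{"type":"number"}},"required":["steps"]}

```bash
mkdir -p pics; cat > h.py <<'E'
import numpy as np, cv2
from station import r
def snap(c,f=None):
    im=r.capture(c)
    if f: cv2.imwrite(f'pics/{f}.png',im[:,:,::-1])
    return im
E
python3 - <<'E'
from h import *
a=snap('scene');b=snap('side')
cv2.imwrite('pics/a.png',a[:,:,::-1]);cv2.imwrite('pics/b.png',b[:,:,::-1])
for n in ['board','white_stand','black_stand','tea_tin','jam_jar','honey_jar','sweets_tin','green_jar','bell']:
  for c in ['scene','side']:
    print(n,c,[(round(d['confidence'],2),np.round(d['centre'],3).tolist()) for d in r.place_of(c,n)])
for c in ['scene','side','wrist']:
  k=r.calibration(c);print(c,np.round(k['camera_matrix'],1).tolist(),np.round(k['world_from_camera'],3).tolist(),[x for x in k])
s=r.sense();print(s)
E
```

```text
board scene [(0.93, [0.63, -0.019, 0.001])]
board side [(0.83, [0.627, -0.014, -0.004])]
white_stand scene [(0.87, [0.601, -0.187, 0.014]), (0.72, [0.45, 0.178, -0.003])]
white_stand side [(0.8, [0.602, -0.183, 0.012])]
black_stand scene [(0.84, [0.656, 0.154, 0.01])]
black_stand side [(0.82, [0.658, 0.15, 0.01])]
tea_tin scene [(0.72, [0.452, 0.18, 0.001])]
tea_tin side [(0.93, [0.45, 0.176, 0.002]), (0.23, [0.483, -0.189, -0.0])]
jam_jar scene [(0.9, [0.361, 0.122, 0.004]), (0.86, [0.348, -0.045, 0.004]), (0.65, [0.438, 0.051, -0.003])]
jam_jar side [(0.94, [0.36, 0.123, 0.0]), (0.67, [0.345, -0.044, 0.001]), (0.64, [0.44, 0.052, 0.002])]
honey_jar scene [(0.89, [0.477, -0.189, -0.0])]
honey_jar side [(0.68, [0.479, -0.188, 0.004]), (0.43, [0.456, -0.297, 0.008])]
sweets_tin scene [(0.79, [0.453, -0.294, -0.001])]
sweets_tin side [(0.84, [0.45, -0.294, 0.006])]
green_jar scene [(0.8, [0.468, -0.064, 0.001])]
green_jar side [(0.71, [0.465, -0.065, 0.0]), (0.65, [0.473, 0.308, 0.001])]
bell scene [(0.6, [0.47, 0.306, 0.002])]
bell side [(0.65, [0.473, 0.309, -0.001]), (0.35, [0.446, 
[... 771 characters left out ...]
4e-03,
       -6.84118058e+01, -1.48157827e+01]), 'joint_velocities': array([ 0.05086207, -0.02141142,  0.02012418,  0.00010875, -0.02284182,
       -0.00638655]), 'effort': array([-3.30988914e-04, -3.90473950e+01,  1.87624866e+01,  4.22451183e+00,
        1.54972327e-02, -1.89838460e-05]), 'tcp_pos': array([ 0.26610412, -0.56549419,  0.22256698]), 'ee_rot': array([[-9.04828857e-01, -4.25775457e-01, -7.34643394e-06],
       [-4.25775457e-01,  9.04828857e-01, -1.67743509e-05],
       [ 1.37893723e-05, -1.20499855e-05, -1.00000000e+00]]), 'wrist_force': array([ 0.16384701,  0.00730336, -0.49668648]), 'moment': array([-0.01642687, -0.0278326 ,  0.06984924]), 'gripper_width': 1.0004349258031975}
```

View pics/a.png

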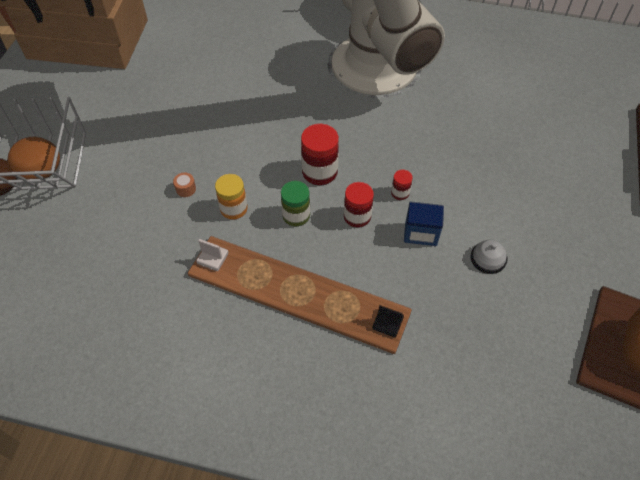

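View pics/b.png

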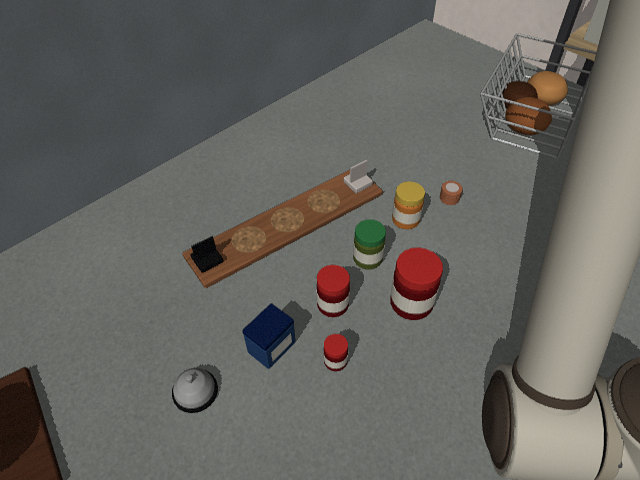

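The red-lidded candidates in the scene view are the large one (320,155), the middle one (358,205) and the small one (401,184). The middle-sized one at (358,205), about (0.439, 0.052), is meant. I'll confirm it in a crop once I'm above it. The white stand is at (210,255) and the black one at (388,321).

Call:
carry_out:
  steps:
    - [[-47.4, 45.7, -7.7], -55.4]
    - [[-47.4, 45.7, -7.7], -55.4]
    - [[-47.4, 45.7, -7.7], -55.4]
    - [[-47.4, 45.7, -7.7], -55.4]
    - [[-47.4, 45.7, -7.7], -55.4]
    - [[-47.4, 45.7, -7.7], -55.4]
    - [[-47.4, 45.7, -7.7], -55.4]
    - [[-47.4, 45.7, -7.7], -55.4]
    - [[-47.4, 45.7, -7.7], -55.4]
    - [[-47.4, 45.7, -7.7], -55.4]
    - [[-47.4, 45.7, -7.7], -55.4]
    - [[-47.4, 45.7, -7.7], -55.4]
    - [[-47.4, 45.7, -7.7], -55.4]
    - [[-47.4, 45.7, -7.7], -55.4]
    - [[-47.4, 45.7, -7.7], -55.4]
    - [[-47.4, 45.7, -7.7], -55.4]
    - [[-47.4, 45.7, -7.7], -55.4]
  gripper: 1

```text
time_s: 2.7
tcp_pos: [0.4999, 0.0486, 0.2995]
ee_rot: [[-0.165, -0.986, -0.0], [-0.986, 0.165, -0.0], [0.0, 0.0, -1.0]]
wrist_force: [-1.2, 0.5, 0.1]
gripper_width: 1.003
```

```bash
cat >> h.py <<'E'
def world(c,uv,z,k=None):
    k=k or r.calibration(c);K=k['camera_matrix'];T=k['world_from_camera']
    uv=np.atleast_2d(uv).astype(float);d=np.c_[(uv[:,0]-K[0,2])/K[0,0],-(uv[:,1]-K[1,2])/K[1,1],-np.ones(len(uv))]@T[:3,:3].T
    return T[:3,3]+d*((z-T[2,3])/d[:,2])[:,None]
def pix(c,P,k=None):
    k=k or r.calibration(c);K=k['camera_matrix'];T=k['world_from_camera']
    p=(np.atleast_2d(P)-T[:3,3])@T[:3,:3]
    return np.c_[K[0,0]*p[:,0]/-p[:,2]+K[0,2],-K[1,1]*p[:,1]/-p[:,2]+K[1,2]]
E
python3 - <<'E'
from h import *
s=r.sense();print(s['time_s'],s['tcp_pos'],s['ee_rot'],s['joints'])
snap('wrist','w1')
for n in ['board','white_stand','black_stand','tea_tin','jam_jar','honey_jar','sweets_tin','green_jar']:
    print(n,[(round(d['confidence'],2),np.round(d['centre'],3).tolist()) for d in r.place_of('wrist',n)])
E
```

```text
2.7 [0.49985461 0.04860853 0.29949045] [[-1.64829056e-01 -9.86322043e-01 -4.57627905e-04]
 [-9.86322101e-01  1.64829175e-01 -2.36994833e-04]
 [ 3.09183659e-04  4.12304882e-04 -9.99999867e-01]] [ 2.41089858e+01  7.16748455e+00 -8.67348201e+00  1.75031384e-03
 -7.41885130e+01 -3.35967714e+01]
board [(0.91, [0.629, -0.016, -0.001]), (0.22, [0.438, 0.054, 0.0])]
white_stand [(0.15, [0.63, -0.014, 0.002])]
black_stand [(0.74, [0.657, 0.155, 0.015])]
tea_tin [(0.97, [0.451, 0.178, 0.002])]
jam_jar [(0.92, [0.437, 0.048, 0.002]), (0.63, [0.346, -0.047, -0.003]), (0.61, [0.356, 0.124, -0.003])]
honey_jar []
sweets_tin []
green_jar [(0.74, [0.463, -0.072, -0.003])]
```

View pics/w1.png

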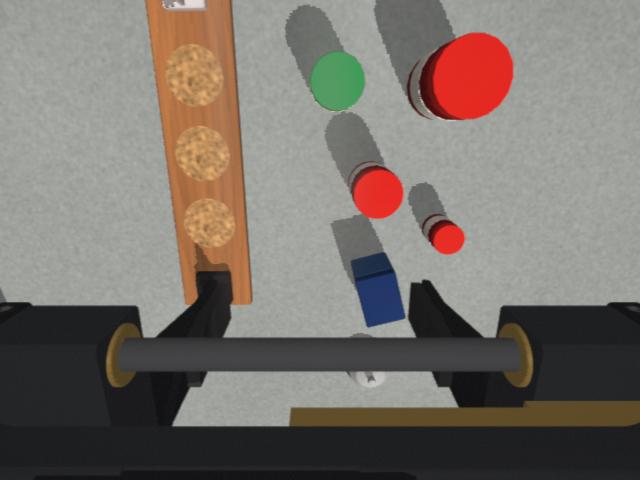

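The wrist view shows the cork spots at (193,75), (202,153) and (210,223), and the tea tin lid at (377,295). The red lids are large (470,75), middle (377,192) and small (446,237). The middle one is the same size as the green lid (337,80), which fits the listed 53 mm. I'll measure them now.

```bash
python3 - <<'E'
from h import *
im=cv2.imread('pics/w1.png');hsv=cv2.cvtColor(im,cv2.COLOR_BGR2HSV)
H,S,V=[hsv[...,i].astype(int) for i in range(3)]
def comps(m,z,name,amin=300):
    m=cv2.morphologyEx(m.astype(np.uint8),cv2.MORPH_OPEN,np.ones((3,3)))
    n,L,st,c=cv2.connectedComponentsWithStats(m)
    for i in range(1,n):
        if st[i,4]<amin: continue
        cs=cv2.findContours((L==i).astype(np.uint8),0,1)[0][0][:,0]
        w=world('wrist',cs,z)[:,:2]; h=cv2.convexHull(w.astype(np.float32))
        print(name,np.round(c[i]),st[i,4],'circle',np.round(cv2.fitEllipse(h)[0],4),np.round(cv2.fitEllipse(h)[1],4),'rect',cv2.minAreaRect(h))
comps(((H<5)|(H>175))&(S>200)&(V>200),.078,'red')
comps((H>105)&(H<130)&(S>150)&(V>85),.070,'blue')
comps((H>50)&(H<75)&(S>100),.078,'green')
for p in [(377,295),(370,265),(202,153),(215,130),(240,153),(337,80)]: print(p,hsv[p[1],p[0]])
# cork: blur
b=cv2.medianBlur(im,9);hb=cv2.cvtColor(b,cv2.COLOR_BGR2HSV).astype(int)
for p in [(202,153),(195,75),(210,223),(240,153),(200,190)]: print(p,hb[p[1],p[0]])
comps((hb[...,0]>12)&(hb[...,0]<28)&(hb[...,1]>60)&(hb[...,2]>110),.014,'cork')
E
python3 - <<'E'
import cv2
im=cv2.imread('pics/a.png')[110:240,280:450]
cv2.imwrite('pics/ac.png',cv2.resize(im,None,fx=4,fy=4,interpolation=cv2.INTER_CUBIC))
E
```

```text
red [473.  76.] 5198 circle [ 0.3377 -0.0464] [0.074  0.0748] rect ((0.33752453327178955, -0.04651612043380737), (0.07408440113067627, 0.07326323539018631), 86.03593444824219)
red [379. 194.] 1688 circle [0.4385 0.052 ] [0.0469 0.0509] rect ((0.4380178153514862, 0.05173414573073387), (0.05007383972406387, 0.044913243502378464), 84.4831314086914)
red [449. 239.] 639 circle [0.3695 0.1138] [0.0312 0.0317] rect ((0.3695964813232422, 0.11355157941579819), (0.029813503846526146, 0.031577449291944504), 80.60540771484375)
blue [380. 299.] 1761 circle [0.4507 0.1785] [0.058  0.0773] rect ((0.4504527449607849, 0.17891527712345123), (0.0448286198079586, 0.06033698096871376), 6.019601345062256)
green [337.  80.] 2429 circle [ 0.4656 -0.0639] [0.0507 0.0509] rect ((0.46562695503234863, -0.0638018548488617), (0.05048607289791107, 0.049999963492155075), 80.60978698730469)
(377, 295) [112 168 105]
(370, 265) [108 140  69]
(202, 153) [ 15 131 195]
(215, 130) [ 13 134 179]
(240, 153) [ 12 148 141]
(337, 80) [ 67 125 155]
(202, 153) [ 15 132 193]
(195, 75) [ 15 133 190]
(210, 223) [ 15 132 190]
(240, 153) [ 13 145 162]
(200, 190) [ 12 154 180]
cork [157.  67.] 591 circle [ 0.657  -0.0673] [0.0196 0.2246] rect ((0.6498487591743469, -0.11551258713006973), (0.12702637910842896, 0.019732708111405373), 81.29998016357422)
cork [233.  60.] 312 circle [ 0.5721 -0.1063] [0.0062 0.0898] rect ((0.5722858309745789, -0.10740787535905838), (0.08218824118375778, 0.005469422787427902), 81.11773681640625)
cork [198. 144.] 8871 circle [ 0.636 -0.013] [0.0899 0.2801] rect ((0.6363292932510376, -0.018978729844093323), (0.2625724971294403, 0.07579272240400314), 81.10260009765625)
cork [246. 274.] 339 circle [0.6322 0.0824] [0.0593 0.2122] rect ((0.6122599244117737, 0.13911642134189606), (0.1025456041097641, 0.024351604282855988), 67.62664031982422)
```

View pics/ac.png

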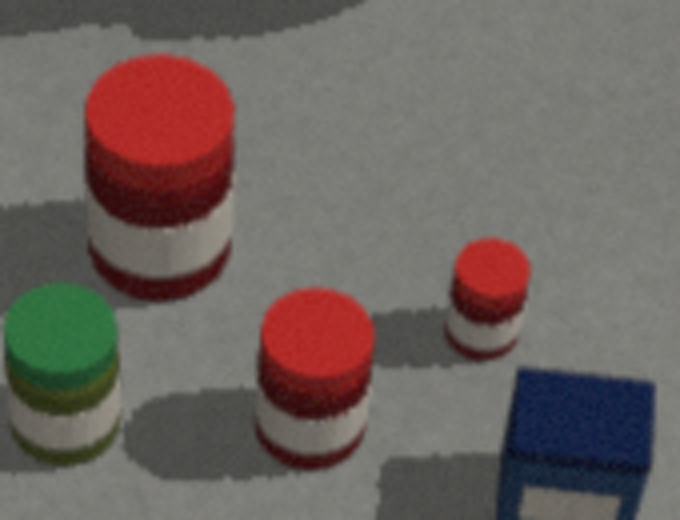

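The crop confirms it: the middle-sized red-lidded jar is at crop (315,375), the same size as the green jar. Next I'll fit the cork spots.

```bash
python3 - <<'E'
from h import *
from scipy.optimize import minimize
r_,t=np.meshgrid(np.linspace(.002,.040,20),np.linspace(0,2*np.pi,48,endpoint=False));r_,t=r_.ravel(),t.ravel()
def run(c,f):
    k=r.calibration(c);im=cv2.GaussianBlur(cv2.imread(f),(0,0),2).astype(float)
    f_=im[...,0]/im[...,2]  # blue/red
    def sc(p):
        u=np.array([np.sin(p[2]),np.cos(p[2])]);s=0
        for q in (-.085,0,.085):
            o=np.array(p[:2])+q*u
            P=np.c_[o[0]+r_*np.cos(t),o[1]+r_*np.sin(t),np.full(len(t),.014)]
            x=pix(c,P,k).astype(np.float32);v=cv2.remap(f_.astype(np.float32),x[:,0],x[:,1],1).ravel()
            s+=np.median(v[r_<.031])-v[r_>.033].mean() - 0*s
            s-=v[(r_>.026)&(r_<.0315)].std()
        return -s
    best=min((minimize(sc,[.629+a,-.0165+b,np.radians(9.35)],method='Nelder-Mead',options=dict(initial_simplex=np.array([.629+a,-.0165+b,.163])+np.vstack([np.zeros(3),np.diag([.004,.004,.02])]))) for a in(-.003,.003) for b in (-.003,.003)),key=lambda o:o.fun)
    print(c,np.round(best.x[:2],4),np.degrees(best.x[2]),best.fun)
run('wrist','pics/w1.png');run('scene','pics/a.png');run('side','pics/b.png')
# board edges from wrist: brown mask
im=cv2.imread('pics/w1.png');hsv=cv2.cvtColor(cv2.GaussianBlur(im,(0,0),1.5),cv2.COLOR_BGR2HSV).astype(int)
m=(hsv[...,1]>75)&(hsv[...,0]<30);L=[];R=[]
for y in range(20,265,6):
    xs=np.where(m[y,130:270])[0]+130
    L.append((xs[0],y));R.append((xs[-1],y))
for e in(L,R):
    w=world('wrist',e,.014)[:,:2];p=np.polyfit(w[:,1],w[:,0],1);print('edge',np.degrees(np.arctan(p[0])),'x at y=-.0165',np.polyval(p,-.0165),np.std(w[:,0]-np.polyval(p,w[:,1])))
E
```

```text
wrist [ 0.6293 -0.0158] 9.425969809811786 -0.1479155719280243
scene [ 0.6294 -0.0172] 9.208114224600525 -0.1617022454738617
side [ 0.6277 -0.017 ] 9.067186341653663 -0.17619110643863678
edge 8.872407551016273 x at y=-.0165 0.6747425617802214 0.000332917051850177
edge 8.934974582425657 x at y=-.0165 0.584519883647139 0.00035094764078799894
```

Call:
carry_out:
  steps:
    - [[-6, 3.5, 6], -8]
    - [[-12.0, 7.0, 12], -15.5]
    - [[-12.0, 7.0, 15], -15.5]
    - [[-12.0, 7.0, 15], -15.5]
    - [[-12.0, 7.0, 15], -15.5]
    - [[-12.0, 7.0, 17], -15.5]
    - [[-12.0, 7.0, 19], -15.5]
    - [[-12.0, 7.0, 21], -15.5]
    - [[-12.0, 7.0, 23], -15.5]
    - [[-12.0, 7.0, 25], -15.5]
    - [[-12.0, 7.0, 27], -15.5]
    - [[-12.0, 7.0, 27.3], -15.5]
    - [[-12.0, 7.0, 27.3], -15.5]
  gripper: 1

```text
time_s: 4.45
tcp_pos: [0.4517, 0.1795, 0.027]
ee_rot: [[0.106, -0.994, 0.0], [-0.994, -0.106, -0.0], [0.0, -0.0, -1.0]]
wrist_force: [0.0, 0.8, 0.0]
gripper_width: 1.003
```

Call:
carry_out:
  steps:
    - [[0, 0, 0], 0]
    - [[0, 0, 0], 0]
    - [[0, 0, 0], 0]
    - [[0, 0, 0], 0]
    - [[0, 0, 0], 0]
    - [[0, 0, 0], 0]
    - [[0, 0, 0], 0]
    - [[0, 0, 0], 0]
  gripper: -1

```text
time_s: 5.25
tcp_pos: [0.4511, 0.1791, 0.027]
ee_rot: [[0.106, -0.994, -0.001], [-0.994, -0.106, -0.001], [0.001, 0.001, -1.0]]
wrist_force: [-3.2, 0.8, 2.9]
gripper_width: 0.551
```

Call:
carry_out:
  steps:
    - [[0, 0, -2], 0]
    - [[0, 0, -5], 0]
    - [[0, 0, -8], 0]
    - [[2.5, -1.8, -9], 3]
    - [[5.5, -4, -9], 7]
    - [[8.5, -6.2, -9], 10]
    - [[11.5, -8.4, -9], 13]
    - [[14.5, -10.6, -9], 15.1]
    - [[17.5, -12.8, -9], 15.1]
    - [[19.8, -14.5, -9], 15.1]
    - [[21.3, -15.64, -9], 15.1]
    - [[21.3, -15.64, -9], 15.1]
    - [[21.3, -15.64, -8], 15.1]
    - [[21.3, -15.64, -6], 15.1]
    - [[21.3, -15.64, -4], 15.1]
    - [[21.3, -15.64, -2.8], 15.1]
    - [[21.3, -15.64, -2.0], 15.1]
    - [[21.3, -15.64, -1.6], 15.1]
    - [[21.3, -15.64, -1.6], 15.1]
    - [[21.3, -15.64, -1.6], 15.1]

```text
time_s: 7.25
tcp_pos: [0.6297, -0.016, 0.0438]
ee_rot: [[-0.157, -0.988, 0.001], [-0.988, 0.157, -0.001], [0.001, -0.001, -1.0]]
wrist_force: [-0.7, 0.2, -2.7]
gripper_width: 0.546
```

Call:
carry_out:
  steps:
    - [[0, 0.04, 0.15], 0]
    - [[0, 0.04, 0.27], 0]
    - [[0, 0.04, 0.27], 0]
    - [[0, 0.04, 0.27], 0]

```text
time_s: 7.65
tcp_pos: [0.6294, -0.016, 0.0412]
ee_rot: [[-0.157, -0.988, 0.001], [-0.988, 0.157, -0.001], [0.001, -0.001, -1.0]]
wrist_force: [0.1, 0.4, -2.1]
gripper_width: 0.55
```

Call:
carry_out:
  steps:
    - [[0, 0, 0], 0]
    - [[0, 0, 0], 0]
    - [[0, 0, 0], 0]
    - [[0, 0, 0], 0]
    - [[0, 0, -2], 0]
    - [[0, 0, -5], 0]
    - [[0, 0, -8], 0]
    - [[0, 0, -12], 0]
    - [[0, 0, -16], 0]
    - [[0, 0, -16], 0]
    - [[0, 0, -16], 0]
  gripper: 1

```text
time_s: 8.75
tcp_pos: [0.6295, -0.0156, 0.2026]
ee_rot: [[-0.157, -0.988, 0.004], [-0.988, 0.157, 0.0], [-0.001, -0.004, -1.0]]
wrist_force: [-0.6, 0.1, -1.2]
gripper_width: 1.0
```

Call:
carry_out:
  steps:
    - [[-1, 4, 1], 0]
    - [[-2, 9, 2], 0]
    - [[-3, 14, 3], 0]
    - [[-3.66, 18, 4], 0]
    - [[-3.66, 19.91, 5], 0]
    - [[-3.66, 19.91, 7], 0]
    - [[-3.66, 19.91, 9], 0]
    - [[-3.66, 19.91, 11.5], 0]
    - [[-3.66, 19.91, 14], 0]
    - [[-3.66, 19.91, 16], 0]
    - [[-3.66, 19.91, 17.3], 0]
    - [[-3.66, 19.91, 17.66], 0]
    - [[-3.66, 19.91, 17.66], 0]
    - [[-3.66, 19.91, 17.66], 0]
  gripper: 1

```text
time_s: 10.15
tcp_pos: [0.4394, 0.0518, 0.0255]
ee_rot: [[-0.157, -0.988, 0.004], [-0.988, 0.157, 0.0], [-0.001, -0.004, -1.0]]
wrist_force: [-0.6, 0.7, 1.1]
gripper_width: 1.0
```

Call:
carry_out:
  steps:
    - [[0, 0, 0], 0]
    - [[0, 0, 0], 0]
    - [[0, 0, 0], 0]
    - [[0, 0, 0], 0]
    - [[0, 0, 0], 0]
    - [[0, 0, 0], 0]
    - [[0, 0, 0], 0]
    - [[0, 0, 0], 0]
  gripper: -1

```text
time_s: 10.95
tcp_pos: [0.4388, 0.0516, 0.0255]
ee_rot: [[-0.157, -0.988, 0.003], [-0.988, 0.157, -0.0], [-0.0, -0.003, -1.0]]
wrist_force: [-2.7, 0.4, 4.9]
gripper_width: 0.611
```

Call:
carry_out:
  steps:
    - [[0, 0, -2], 0]
    - [[0, 0, -5], 0]
    - [[0, 0, -8], 0]
    - [[1.5, -2.4, -10], 0]
    - [[3.3, -5.4, -11], 0]
    - [[5.1, -8.4, -11], 0]
    - [[6.9, -11.4, -11], 0]
    - [[8.7, -14.4, -11], 0]
    - [[10.5, -17.2, -11], 0]
    - [[11.8, -19.2, -11], 0]
    - [[12.26, -19.89, -10.5], 0]
    - [[12.26, -19.89, -9], 0]
    - [[12.26, -19.89, -7], 0]
    - [[12.26, -19.89, -5], 0]
    - [[12.26, -19.89, -3.5], 0]
    - [[12.26, -19.89, -2.5], 0]
    - [[12.26, -19.89, -1.8], 0]
    - [[12.26, -19.89, -1.55], 0]
    - [[12.26, -19.89, -1.5], 0]
    - [[12.26, -19.89, -1.5], 0]

```text
time_s: 12.95
tcp_pos: [0.6165, -0.1006, 0.0417]
ee_rot: [[-0.157, -0.988, 0.004], [-0.988, 0.157, -0.0], [-0.0, -0.004, -1.0]]
wrist_force: [-0.7, 0.1, -2.4]
gripper_width: 0.613
```

Call:
carry_out:
  steps:
    - [[0, 0.06, 0.12], 0]
    - [[0, 0.06, 0.22], 0]
    - [[0, 0.06, 0.22], 0]
    - [[0, 0.06, 0.22], 0]

```text
time_s: 13.35
tcp_pos: [0.616, -0.1005, 0.0397]
ee_rot: [[-0.157, -0.988, 0.004], [-0.988, 0.157, -0.0], [-0.001, -0.004, -1.0]]
wrist_force: [0.4, 0.2, -1.8]
gripper_width: 0.612
```

Call:
carry_out:
  steps:
    - [[0, 0, 0], 0]
    - [[0, 0, 0], 0]
    - [[0, 0, 0], 0]
    - [[0, 0, 0], 0]
    - [[0, 0, -2], 0]
    - [[0, 0, -5], 0]
    - [[0, 0, -8], 0]
    - [[0, 0, -11], 0]
    - [[0, 0, -13], 0]
    - [[0, 0, -13], 0]
  gripper: 1

```text
time_s: 14.35
tcp_pos: [0.6176, -0.1006, 0.1739]
ee_rot: [[-0.156, -0.988, 0.013], [-0.988, 0.156, -0.0], [-0.001, -0.012, -1.0]]
wrist_force: [-0.2, 1.5, 0.2]
gripper_width: 0.996
```

Call:
carry_out:
  steps:
    - [[2, 2, -2], 0]
    - [[4.5, 4.5, -4], 0]
    - [[7.5, 7.5, -6], 0]
    - [[10.5, 10.5, -7.6], 0]
    - [[12.1, 12.3, -7.6], 0]
    - [[12.1, 12.3, -7.6], 0]
    - [[12.1, 12.3, -7.6], 0]

```text
time_s: 15.05
tcp_pos: [0.4759, -0.201, 0.2476]
ee_rot: [[-0.157, -0.988, 0.012], [-0.988, 0.157, -0.0], [-0.002, -0.012, -1.0]]
wrist_force: [0.9, -0.5, -0.4]
gripper_width: 0.998
```

```bash
python3 - <<'E'
from h import *
s=r.sense();print(s['tcp_pos'])
k=r.calibration('wrist');snap('wrist','w2')
im=cv2.imread('pics/w2.png');hsv=cv2.cvtColor(im,cv2.COLOR_BGR2HSV);H,S,V=[hsv[...,i].astype(int) for i in range(3)]
def comps(m,z,name,amin=300):
    m=cv2.morphologyEx(m.astype(np.uint8),cv2.MORPH_OPEN,np.ones((3,3)))
    n,L,st,c=cv2.connectedComponentsWithStats(m)
    for i in range(1,n):
        if st[i,4]<amin: continue
        cs=cv2.findContours((L==i).astype(np.uint8),0,1)[0][0][:,0]
        h=cv2.convexHull(world('wrist',cs,z,k)[:,:2].astype(np.float32))
        e=cv2.fitEllipse(h);q=cv2.minAreaRect(h)
        print(name,np.round(c[i]),st[i,4],np.round(e[0],4),np.round(e[1],4),'rect',np.round(q[0],4),np.round(q[1],4),round(q[2],1))
comps(((H<5)|(H>175))&(S>200)&(V>200),.092,'red')
comps((H>105)&(H<130)&(S>150)&(V>85),.084,'blue')
comps((H>20)&(H<35)&(S>180)&(V>180),.078,'yellow')
comps((S<70)&(V>200),.030,'white',60)
comps((H>3)&(H<20)&(S>100),.030,'copper',150)
for n in ['honey_jar','sweets_tin','tea_tin','jam_jar']:
    print(n,[(round(d['confidence'],2),np.round(d['centre'],3).tolist()) for d in r.place_of('wrist',n)])
E
```

```text
[ 0.47591181 -0.20099578  0.24763332]
blue [210. 401.] 1647 [ 0.6258 -0.0141] [0.0544 0.0707] rect [ 0.6299 -0.0169] [0.0587 0.045 ] 81.0
yellow [323. 226.] 2259 [ 0.4779 -0.188 ] [0.0507 0.051 ] rect [ 0.4778 -0.1882] [0.0505 0.0503] 35.9
white [330. 103.] 615 [ 0.4544 -0.2959] [0.0255 0.0259] rect [ 0.4543 -0.296 ] [0.0254 0.0251] 81.0
white [195. 239.] 248 [ 0.6193 -0.1821] [0.0089 0.0563] rect [ 0.6197 -0.1809] [0.0537 0.0083] 81.0
white [219. 233.] 639 [ 0.5914 -0.1833] [0.0238 0.0508] rect [ 0.5913 -0.1837] [0.0396 0.0192] 81.0
copper [330. 103.] 741 [ 0.4543 -0.2957] [0.039  0.0391] rect [ 0.4543 -0.2958] [0.0381 0.0386] 81.0
copper [324. 197.] 169 [ 0.475  -0.2016] [0.0179 0.037 ] rect [ 0.4738 -0.2056] [0.0098 0.0377] 77.7
copper [222. 262.] 5972 [ 0.5996 -0.1437] [0.1155 0.1847] rect [ 0.6047 -0.1386] [0.1629 0.0863] 81.0
copper [248. 404.] 1481 [0.6347 0.0305] [0.0952 0.1396] rect [0.6312 0.0311] [0.0848 0.0857] 81.5
honey_jar [(0.64, [0.479, -0.184, -0.002])]
sweets_tin [(0.72, [0.451, -0.296, -0.004])]
tea_tin [(0.97, [0.629, -0.019, 0.019])]
jam_jar [(0.94, [0.618, -0.103, 0.015]), (0.76, [0.346, -0.049, -0.003]), (0.53, [0.451, -0.298, 0.0]), (0.4, [0.361, 0.124, -0.006])]
```

View pics/w2.png

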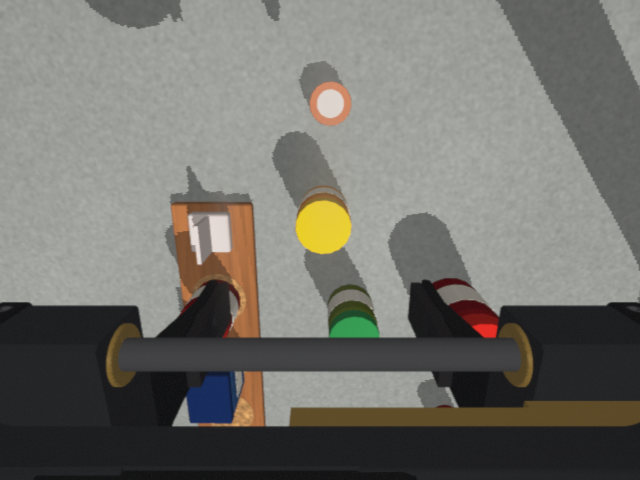

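Call:
carry_out:
  steps:
    - [[-0.7, 0.1, 3], 0]
    - [[-1.3, 0.1, 7], 0]
    - [[-1.3, 0.2, 11], 0]
    - [[-1.3, 0.2, 14], 0]
    - [[-1.3, 0.25, 17], 0]
    - [[-1.3, 0.28, 19.5], 0]
    - [[-1.3, 0.28, 21.2], 0]
    - [[-1.3, 0.28, 22.0], 0]
    - [[-1.3, 0.28, 22.1], 0]
    - [[-1.3, 0.28, 22.1], 0]
  gripper: 1

```text
time_s: 16.3
tcp_pos: [0.4794, -0.1871, 0.0268]
ee_rot: [[-0.154, -0.988, 0.012], [-0.988, 0.154, -0.001], [-0.001, -0.012, -1.0]]
wrist_force: [-0.8, 0.3, 0.0]
gripper_width: 1.0
```

Call:
carry_out:
  steps:
    - [[0, 0, 0], 0]
    - [[0, 0, 0], 0]
    - [[0, 0, 0], 0]
    - [[0, 0, 0], 0]
    - [[0, 0, 0], 0]
    - [[0, 0, 0], 0]
    - [[0, 0, 0], 0]
    - [[0, 0, 0], 0]
  gripper: -1

```text
time_s: 17.1
tcp_pos: [0.4785, -0.1871, 0.0269]
ee_rot: [[-0.155, -0.988, 0.01], [-0.988, 0.155, -0.0], [-0.001, -0.01, -1.0]]
wrist_force: [-4.1, 0.7, 5.4]
gripper_width: 0.612
```

Call:
carry_out:
  steps:
    - [[0, 0, -2], 0]
    - [[0, 0, -5], 0]
    - [[0, 0, -8.5], 0]
    - [[-1, -0.4, -11.5], 0]
    - [[-4, -1.8, -12.5], 0]
    - [[-7.5, -3.3, -12.5], 0]
    - [[-11, -4.9, -12.5], 0]
    - [[-14.5, -6.4, -12.5], 0]
    - [[-18, -8, -12.5], 0]
    - [[-21.5, -9.5, -12.5], 0]
    - [[-24.5, -10.8, -12.5], 0]
    - [[-26.8, -11.8, -12.5], 0]
    - [[-27.79, -12.26, -12], 0]
    - [[-27.79, -12.26, -10.5], 0]
    - [[-27.79, -12.26, -8.5], 0]
    - [[-27.79, -12.26, -6.5], 0]
    - [[-27.79, -12.26, -4.5], 0]
    - [[-27.79, -12.26, -3], 0]
    - [[-27.79, -12.26, -2], 0]
    - [[-27.79, -12.26, -2], 0]

```text
time_s: 19.1
tcp_pos: [0.6409, 0.0678, 0.0461]
ee_rot: [[-0.155, -0.988, 0.006], [-0.988, 0.155, -0.001], [0.0, -0.006, -1.0]]
wrist_force: [-0.1, -0.5, -3.4]
gripper_width: 0.613
```

Call:
carry_out:
  steps:
    - [[-0.09, -0.17, 0.1], 0]
    - [[-0.09, -0.17, 0.25], 0]
    - [[-0.09, -0.17, 0.4], 0]
    - [[-0.09, -0.17, 0.49], 0]
    - [[-0.09, -0.17, 0.5], 0]
    - [[-0.09, -0.17, 0.5], 0]

```text
time_s: 19.7
tcp_pos: [0.6429, 0.0685, 0.0413]
ee_rot: [[-0.155, -0.988, 0.007], [-0.988, 0.155, -0.001], [0.0, -0.007, -1.0]]
wrist_force: [0.3, -0.1, -2.0]
gripper_width: 0.616
```

Call:
carry_out:
  steps:
    - [[0, 0, 0], 0]
    - [[0, 0, 0], 0]
    - [[0, 0, 0], 0]
    - [[0, 0, 0], 0]
    - [[0, 0, -2], 0]
    - [[0, 0, -5], 0]
    - [[0, 0, -8], 0]
    - [[0, 0, -12], 0]
    - [[0, 0, -16], 0]
    - [[0, 0, -20], 0]
    - [[8, 4, -24], 0]
    - [[13, 6, -26], 0]
    - [[13, 6, -26], 0]
    - [[13, 6, -26], 0]
    - [[13, 6, -26], 0]
  gripper: 1

```text
time_s: 21.2
tcp_pos: [0.5613, -0.0513, 0.3025]
ee_rot: [[-0.157, -0.988, 0.01], [-0.988, 0.157, -0.001], [-0.001, -0.01, -1.0]]
wrist_force: [1.0, 0.2, -1.5]
gripper_width: 0.999
```

```bash
python3 - <<'E'
from h import *
s=r.sense();print(s['time_s'],s['tcp_pos'],s['ee_rot'])
snap('wrist','w3');snap('scene','s3')
for c in ('wrist','scene'):
 for n in ['honey_jar','sweets_tin','tea_tin','jam_jar','board']:
    print(c,n,[(round(d['confidence'],2),np.round(d['centre'],3).tolist()) for d in r.place_of(c,n)])
E
```

```text
21.2 [ 0.56133006 -0.05127992  0.30249995] [[-1.57204183e-01 -9.87519570e-01  9.58871854e-03]
 [-9.87565754e-01  1.57205091e-01 -6.63652760e-04]
 [-8.52025283e-04 -9.57381905e-03 -9.99953807e-01]]
wrist honey_jar [(0.78, [0.646, 0.071, 0.014])]
wrist sweets_tin []
wrist tea_tin [(0.62, [0.633, -0.014, 0.015])]
wrist jam_jar [(0.95, [0.616, -0.105, 0.015]), (0.91, [0.344, -0.047, -0.004]), (0.69, [0.361, 0.122, -0.003])]
wrist board []
scene honey_jar [(0.97, [0.64, 0.066, 0.015])]
scene sweets_tin [(0.8, [0.45, -0.295, 0.001])]
scene tea_tin [(0.84, [0.631, -0.019, 0.009])]
scene jam_jar [(0.77, [0.362, 0.124, 0.002]), (0.72, [0.616, -0.102, 0.014]), (0.64, [0.346, -0.045, -0.0])]
scene board [(0.95, [0.629, -0.016, -0.0])]
```

View pics/w3.png

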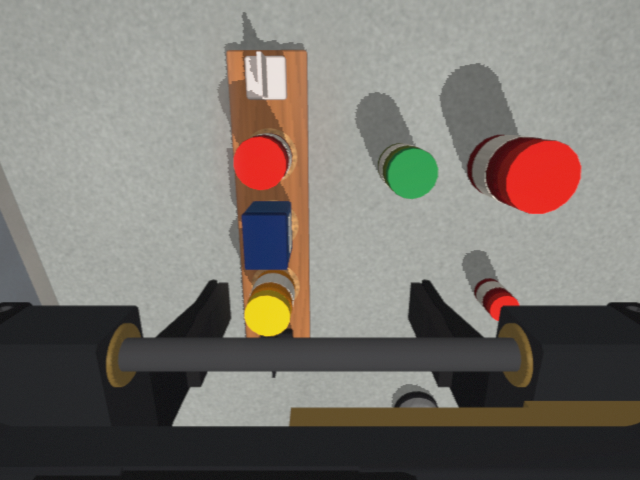

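View pics/s3.png

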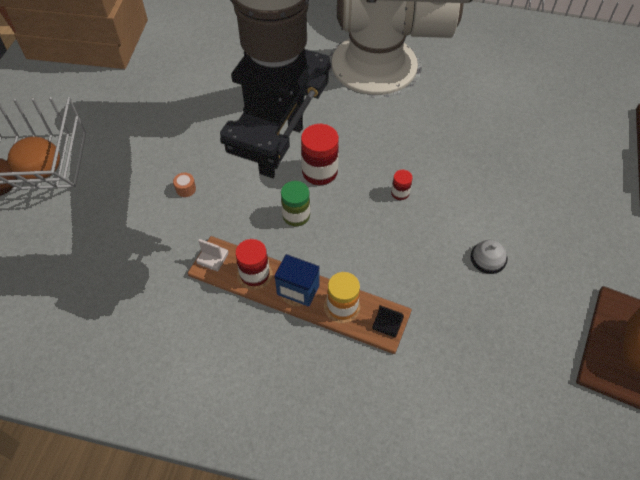

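All three stand in their row: red lid at (262,162), tea tin at (267,235) and yellow lid at (267,308), with the white stand beside the jam jar. I'll measure the centring from this view against the board edges.

```bash
cat >> h.py <<'E'
def lids(f,specs,k,amin=300):
    hsv=cv2.cvtColor(cv2.imread(f'pics/{f}.png'),cv2.COLOR_BGR2HSV);H,S,V=[hsv[...,i].astype(int) for i in range(3)]
    M=dict(red=((H<5)|(H>175))&(S>200)&(V>200),blue=(H>105)&(H<130)&(S>150)&(V>85),yellow=(H>20)&(H<35)&(S>180)&(V>180),white=(S<70)&(V>190),copper=(H>3)&(H<20)&(S>100))
    C=np.array([.6292,-.0166]);n=np.array([.9877,-.1564]);u=np.array([.1564,.9877])
    for name,z in specs:
        m=cv2.morphologyEx(M[name].astype(np.uint8),cv2.MORPH_OPEN,np.ones((3,3)));N,L,st,c=cv2.connectedComponentsWithStats(m)
        for i in range(1,N):
            if st[i,4]<amin: continue
            cs=cv2.findContours((L==i).astype(np.uint8),0,1)[0][0][:,0]
            h=cv2.convexHull(world('wrist',cs,z,k)[:,:2].astype(np.float32));q=cv2.minAreaRect(h);p=np.array(q[0])-C
            print(name,np.round(c[i]),'xy',np.round(q[0],4),np.round(q[1],4),round(q[2],1),'board across/along mm',np.round([p@n*1e3,p@u*1e3],1))
E
python3 - <<'E'
from h import *
k=r.calibration('wrist')
lids('w3',[('red',.092),('blue',.084),('yellow',.092)],k)
hsv=cv2.cvtColor(cv2.GaussianBlur(cv2.imread('pics/w3.png'),(0,0),1.5),cv2.COLOR_BGR2HSV).astype(int)
m=(hsv[...,1]>75)&(hsv[...,0]<30)&(hsv[...,2]>60)
C=np.array([.6292,-.0166]);n=np.array([.9877,-.1564])
for rows,sl in (((60,130),'L'),((60,130),'R'),((130,270),'R')):
    e=[(np.where(m[y,215:330])[0][0 if sl=='L' else -1]+215,y) for y in range(*rows,5)]
    w=world('wrist',e,.014,k)[:,:2];d=(w-C)@n*1e3;print(sl,np.round([np.median(d),d[0],d[-1]],1))
E
```

```text
red [260. 163.] xy [ 0.6158 -0.1002] [0.0508 0.0494] 81.2 board across/along mm [ -0.2 -84.6]
red [543. 177.] xy [ 0.3402 -0.0434] [0.0706 0.0714] 81.2 board across/along mm [-281.3  -71.7]
blue [265. 242.] xy [ 0.6292 -0.016 ] [0.0593 0.0453] 81.2 board across/along mm [-0.   0.6]
yellow [267. 315.] xy [0.6425 0.0675] [0.0499 0.0498] 79.7 board across/along mm [ 0.  85.2]
L [43.8 43.8 43.1]
R [-43.7 -43.4 -44. ]
R [-44.  -43.9 -43.9]
```

Call:
carry_out:
  steps:
    - [[4, 1, 1], 0]
    - [[8, 2.1, 3], 0]
    - [[12, 3.2, 6], 0]
    - [[16, 4.3, 9], 0]
    - [[20, 5.5, 12], 0]
    - [[24, 6.6, 15], 0]
    - [[25.83, 7.0, 18], 0]
    - [[25.83, 7.0, 21], 0]
    - [[25.83, 7.0, 24], 0]
    - [[25.83, 7.0, 26.5], 0]
    - [[25.83, 7.0, 27], 0]
    - [[25.83, 7.0, 27], 0]
  gripper: 1

```text
time_s: 23.0
tcp_pos: [0.4542, -0.2948, 0.03]
ee_rot: [[-0.155, -0.988, 0.005], [-0.988, 0.155, -0.001], [0.001, -0.005, -1.0]]
wrist_force: [-0.1, -0.2, 0.3]
gripper_width: 0.999
```

Call:
carry_out:
  steps:
    - [[0.1, 0, 0.8], 0]
    - [[0.1, 0, 1.6], 0]
    - [[0.1, 0, 2.2], 0]
    - [[0.1, 0, 2.4], 0]
    - [[0.1, 0, 2.4], 0]

```text
time_s: 23.5
tcp_pos: [0.454, -0.2957, 0.0058]
ee_rot: [[-0.155, -0.988, 0.004], [-0.988, 0.155, -0.001], [0.0, -0.004, -1.0]]
wrist_force: [-0.2, 0.3, -0.1]
gripper_width: 0.998
```

Call:
carry_out:
  steps:
    - [[0, 0, 0], 0]
    - [[0, 0, 0], 0]
    - [[0, 0, 0], 0]
    - [[0, 0, 0], 0]
    - [[0, 0, 0], 0]
    - [[0, 0, 0], 0]
    - [[0, 0, 0], 0]
    - [[0, 0, 0], 0]
    - [[0, 0, 0], 0]
    - [[0, 0, 0], 0]
  gripper: -1

```text
time_s: 24.5
tcp_pos: [0.4539, -0.2957, 0.0058]
ee_rot: [[-0.155, -0.988, 0.004], [-0.988, 0.155, -0.001], [0.0, -0.004, -1.0]]
wrist_force: [0.2, 0.3, 0.9]
gripper_width: 0.459
```

Call:
carry_out:
  steps:
    - [[0, 0, -2], 0]
    - [[0, 0, -5], 0]
    - [[0, 0, -9], 0]
    - [[-1.5, -0.6, -13], 0]
    - [[-4.5, -1.9, -15], 0]
    - [[-8, -3.4, -15], 0]
    - [[-11.5, -4.9, -15], 0]
    - [[-15, -6.4, -15], 0]
    - [[-18.5, -7.9, -15], 0]
    - [[-22, -9.4, -15], 0]
    - [[-25.5, -10.9, -15], 0]
    - [[-28.5, -12.2, -15], 0]
    - [[-30, -12.9, -14.5], 0]
    - [[-30.32, -13.01, -13.5], 0]
    - [[-30.32, -13.01, -12], 0]
    - [[-30.32, -13.01, -10.5], 0]
    - [[-30.32, -13.01, -9.5], 0]
    - [[-30.32, -13.01, -9.2], 0]
    - [[-30.32, -13.01, -9.2], 0]
    - [[-30.32, -13.01, -9.2], 0]

```text
time_s: 26.5
tcp_pos: [0.6293, -0.0165, 0.0988]
ee_rot: [[-0.155, -0.988, 0.005], [-0.988, 0.155, -0.001], [0.0, -0.005, -1.0]]
wrist_force: [0.1, 0.3, -1.1]
gripper_width: 0.455
```

Lower by 8.8 mm to z 0.090.

Call:
carry_out:
  steps:
    - [[0, 0, 0.25], 0]
    - [[0, 0, 0.5], 0]
    - [[0, 0, 0.7], 0]
    - [[0, 0, 0.82], 0]
    - [[0, 0, 0.86], 0]
    - [[0, 0, 0.87], 0]
    - [[0, 0, 0.87], 0]

```text
time_s: 27.2
tcp_pos: [0.6294, -0.0165, 0.0902]
ee_rot: [[-0.155, -0.988, 0.005], [-0.988, 0.155, -0.001], [0.0, -0.005, -1.0]]
wrist_force: [-0.2, -0.9, 0.3]
gripper_width: 0.458
```

Call:
carry_out:
  steps:
    - [[0, 0, 0], 0]
    - [[0, 0, 0], 0]
    - [[0, 0, 0], 0]
    - [[0, 0, 0], 0]
    - [[0, 0, -1], 0]
    - [[0, 0, -3], 0]
    - [[0, 0, -6], 0]
    - [[0, 0, -10], 0]
    - [[0, 0, -14], 0]
    - [[5, 2, -17], 0]
    - [[9, 5, -20], 0]
    - [[9, 6, -21], 0]
    - [[9, 6, -21], 0]
    - [[9, 6, -21], 0]
  gripper: 1

```text
time_s: 28.6
tcp_pos: [0.555, -0.096, 0.3011]
ee_rot: [[-0.155, -0.988, 0.008], [-0.988, 0.155, -0.0], [-0.001, -0.008, -1.0]]
wrist_force: [0.7, 0.5, 0.3]
gripper_width: 0.998
```

```bash
python3 - <<'E'
from h import *
k=r.calibration('wrist');snap('wrist','w4');snap('side','s4')
lids('w4',[('red',.092),('blue',.084),('yellow',.092),('white',.114),('copper',.114)],k,200)
for c in ('scene','side'):
  snap(c)
  for n in ('green_jar','bell'): print(c,n,[(round(d['confidence'],2),np.round(d['centre'],3).tolist()) for d in r.place_of(c,n)])
E
```

```text
red [262. 208.] xy [ 0.6168 -0.1009] [0.0507 0.0495] 79.5 board across/along mm [  1.  -85.2]
red [535. 223.] xy [ 0.34  -0.042] [0.0698 0.0714] 81.3 board across/along mm [-281.7  -70.3]
white [257. 121.] xy [ 0.6012 -0.1853] [0.0344 0.0137] 81.1 board across/along mm [  -1.3 -171. ]
white [277. 121.] xy [ 0.5823 -0.1824] [0.0327 0.0161] 81.0 board across/along mm [ -20.4 -171.1]
white [262. 293.] xy [ 0.6307 -0.0163] [0.0242 0.0254] 81.3 board across/along mm [1.5 0.5]
copper [279. 188.] xy [ 0.6054 -0.0845] [0.2464 0.069 ] 81.1 board across/along mm [-12.9 -70.8]
copper [263. 300.] xy [ 0.6274 -0.0052] [0.0831 0.0504] 81.4 board across/along mm [-3.5 11. ]
copper [301. 378.] xy [0.6083 0.093 ] [0.0176 0.0184] 81.4 board across/along mm [-37.8 105. ]
scene green_jar [(0.97, [0.466, -0.064, -0.003])]
scene bell [(0.71, [0.469, 0.305, -0.0])]
side green_jar [(0.97, [0.462, -0.061, -0.0])]
side bell [(0.86, [0.472, 0.311, -0.003])]
```

View pics/w4.png

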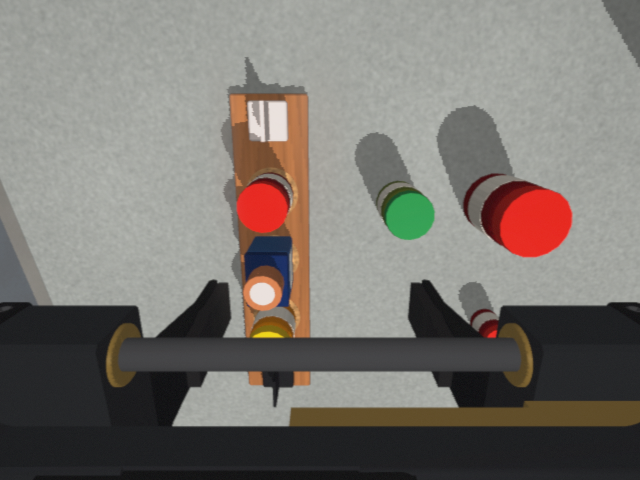

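View pics/s4.png

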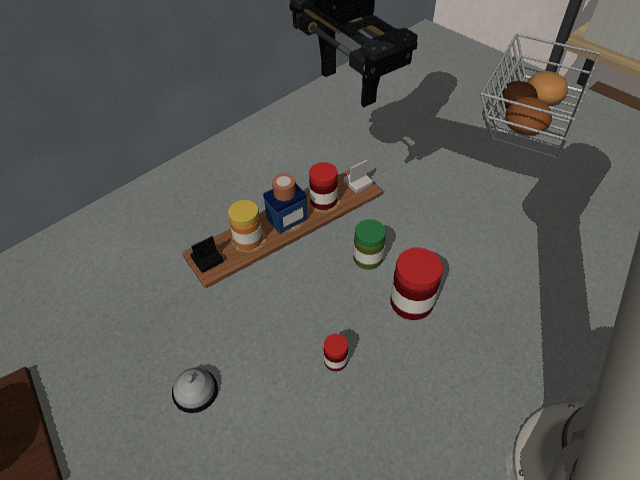

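The wrist view shows the sweets tin on the tea tin's lid at (262,293). The side view shows the whole row upright, with the tin at (284,187). The green jar and bell haven't moved.

```bash
python3 -c "
from station import r
print(r.finish_job())"
```

```text
the job is handed in; nothing more can be done
None
```

I laid out the display as asked and handed it in at about 29 s of robot time. The tea tin is on the middle spot, the middle-sized red-lidded jam jar is on the white stand's side, and the honey jar is on the black stand's side. The copper sweets tin went onto the tea tin's lid last.

**Centring of the row:** before the sweets tin went on, the wrist camera put the three within about 0.6 mm of their spots. The tea tin's long sides run along the board to within about 0.3°.

**After the sweets tin:** the last view put the sweets tin 1.5 mm across and 0.5 mm along from the middle. The jam jar read 1.0 mm off across the board in that view, against 0.2 mm earlier. I took that as calibration error, since nothing touched it in between, and did not correct it. The tea tin and honey jar were partly hidden there, so I did not re-measure them.

**Everything else:** in the last side view all pieces stood upright. The green jar and bell were where they started, to within the detector's few millimetres, and the gripper was clear of everything. None of the readings I took came near the force limits.

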